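# Tin from behind the parked toys

## Task

The steel tin at the back of the toy parking deck is hemmed in by the parked car and garbage truck: first move both vehicles over to the grey felt mat, then take the tin out and stand it on the middle of the round cork coaster. After that park the car and the truck again where each of them stood at the start, straight in its bay. Set things down upright without dropping them or tipping the tin, and leave the barrier, cone and tree where they are.

Things in the scene. Friction and masses are not known exactly. Their poses are not given: they have to be found in the camera images.
- deck: Plywood toy parking deck, fixed: plate 6 mm thick, its x from -87 to +93 mm, y +-105 mm, with a 60 mm high wall at x = 84 to 93 mm (rear edge). Origin on the shelf top, z up. Car and truck are parked along its x, centres about 64 mm left and right of its centre line (which is where varies), each in a white-lined bay; the tin stands between their tails, about 10 mm from the wall.
- mat: Grey felt mat, the side area: 180 mm (its x) x 230 mm (its y), 4 mm thick, fixed flat on the shelf to one side of the deck (left or right varies). Origin at the centre of its underside, z up.
- coaster: Round cork coaster, 100 mm diameter, 5 mm thick, fixed on the shelf on the other side of the deck from the mat. Origin at the centre of its underside, z up.
- car: Red die-cast rally car, 95 mm long (its x, nose to -x), 42 mm wide, 33 mm high, about 0.12 kg, loose. Origin at the centre of its underside, z up. Vertical sides 42 mm apart from 6 to 21 mm above the underside (grip there, across y); the cabin above is 36 mm wide, x = -15 to +35 mm. It does not roll.
- truck: White plastic garbage truck, 115 mm long (its x, cab to -x), 50 mm wide, 62 mm high, about 0.15 kg, loose. Origin at the centre of its underside. Flat vertical sides 50 mm apart from 12 to 62 mm above the underside for x = -18 to +51 mm. It does not roll.
- tin: Round stainless steel tin with a screw-top lid (closed, stays closed), 60 mm diameter body and lid, 70 mm high, about 0.22 kg, loose, standing upright. Origin at the centre of its underside, z up.
- barrier: Bystander: orange plastic toy road barrier, 95 mm wide (its y), 36 mm deep, 55 mm high, loose, in front of the deck near the robot. Origin at the centre of its underside.
- cone: Bystander: small toy traffic cone, 40 mm square foot, 55 mm high, loose, behind and to the left of the deck. Origin at the centre of its underside.
- tree: Bystander: wooden toy tree, 44 mm round foot, 85 mm high, loose, behind and to the right of the deck. Origin at the centre of its underside.
Not all that is in view belongs to the job. There is more than one size of the truck; the job needs the smaller. Of the things that look like the car, the smaller one is meant.

How it is judged:
By the outcome, as a careful person would: the job done as asked, in the order asked, and still so for the second after the job is handed in, with the robot touching nothing.
It also fails if it takes over 128 s, if anything falls off the work surface, if the arm or the gripper's body presses on something with over 40 N, if the wrist force passes 120 N, or if a joint passes its speed limit or range.

## Robot

A 7-joint arm with a two-finger parallel gripper is mounted at the origin on the work surface. World frame = base frame: x ahead of the robot, y to its left, z up, the work surface at z = 0. Lengths are in m, angles in degrees, forces in N, time in s.
With the tool pointing down it reaches from about 0.4 to 0.85 m from the base axis. Payload 10.4 kg.
Tool frame: the origin (TCP) lies at the very end of the fingers, on their centre line; the grasp point (between the pads) lies 19 mm behind it; z points along the fingers, y is the line along which they close (so a half turn about z gives the same grasp; the last joint's range is limited). The gripper opens to 87 mm and grips with 3 to 60 N. Pads are 19 mm wide; open, the fingers measure 117 mm over their backs; the gripper's body (75 mm by 190 mm) begins 51 mm behind the grasp point.
Start: joints at [-77.785, 19.034, -3.707, 83.658, 1.238, 77.344, -5.071], TCP at [0.146, 0.608, 0.223] pointing down, gripper open.
Joint ranges: [-148.97, 148.97], [-28.65, 121.19], [-84.17, 76.75], [9.2, 138.47], [-72.65, 252.65], [3.7, 117.97], [-149.18, 149.18]. Speed limits (degrees/s): [127.2, 127.2, 159.86, 159.86, 180, 180, 180].

## Interface

Orientations are given as a 3x3 rotation matrix whose columns are the frame's x, y, z axes.
In Python, from plant import bot, vision gives the robot as it stands. The module is installed in compiled form; this text tells all that it offers.
- The arm moves only by the shell command python3 -m pendant 'ROWS'. ROWS is text: rows parted by semicolons, each of 7 numbers parted by spaces: the shift along the tool's x, y, z in m, then the turn, a rotation vector about the tool's x, y, z in degrees, then the finger opening in m, from 0 to 0.087. A call has 1 to 8 rows; each row is the pose to reach, as a shift and turn from the pose commanded when the call began, along the tool's axes at that moment; what a row does not reach only later rows make up. A row lasts 1/12 s, in which the tool goes at most 41.7 mm and 7.16 degrees, less where a joint would pass 70% of its speed; a pose out of reach is approached as far as the arm can. A call with a gripper value outside its range is refused whole. The fingers move at their own pace and stop on an object; the grip force is fixed at half the most. Time passes only in rows, so rows that repeat a pose let the fingers close. It gives the time, the measured TCP pose, the force, the opening and the grip force at its end, in the units of the state.
- bot.state(): the state, without advancing time (a new reading comes with each control period).
- vision.camera(name): name is "scene" or "top" or "wrist"; returns a dict with "img" (400x640x3 uint8, red, green, blue), "camera_matrix" (3x3 intrinsics, pixels), "extrinsics" (4x4, takes a point from world to camera coordinates). Camera axes: x right, y up, looking along -z (the intrinsics and any distortion apply to the point x, -y, -z); pixel columns grow to the right and rows downward; lengths in m; the calibration is good to about 2 mm. A picture is of the moment at which its call begins. There is no depth.
- bot.job_done(): hands the job in; it is judged then, once.
The state is a dict: "clock": time; "qpos": joint angles; "dq": joint speeds; "tau": joint torques, N m; "tcp_pos": TCP position; "orientation": TCP orientation; "force": force on the tool from outside, world axes, zero at the start; "moment": the same for the moment, N m; "finger_gap": finger opening in m; "gripper_force": force on a finger pad.
Only numpy, scipy, OpenCV 4.12 (cv2) and the standard library are available. Lean on these libraries where they do the work, as an engineer would, in place of code of your own. Each camera call takes 0.05 s, during which the arm holds its last target. There are 200 camera calls.

## Working session

There is one attempt and no reset: what is moved stays moved. The work goes in short steps, Python scripts to look and compute and a shell command to move; the robot and the scene stay as the last step left them, time stands still between calls to the robot, and variables do not carry over. Pictures are saved under pics/ and viewed, at most 14 in all, crops included, and the job is handed in when it is done.

```bash
mkdir -p pics; python3 - <<'E'
from plant import bot, vision
import cv2,pickle
D={}
for n in("scene","top","wrist"):
    c=vision.camera(n);D[n]=c
    cv2.imwrite(f"pics/{n}0.png",c["img"][:,:,::-1]);print(n,c["camera_matrix"].round(1).tolist(),c["extrinsics"].round(3).tolist(),[k for k in c])
pickle.dump(D,open("d0.pkl","wb"))
s=bot.state();print(s["clock"],s["tcp_pos"],s["orientation"],s["finger_gap"])
E
```

```text
scene [[505.0, 0.0, 318.9], [0.0, 505.0, 196.1], [0.0, 0.0, 1.0]] [[-0.613, 0.79, 0.005, 0.355], [-0.641, -0.501, 0.581, 0.289], [0.462, 0.353, 0.814, -1.473], [0.0, 0.0, 0.0, 1.0]] ['img', 'camera_matrix', 'extrinsics']
top [[414.2, 0.0, 326.7], [0.0, 414.2, 201.3], [0.0, 0.0, 1.0]] [[0.026, -1.0, 0.009, -0.065], [0.986, 0.027, 0.162, -0.518], [-0.162, 0.005, 0.987, -0.973], [0.0, 0.0, 0.0, 1.0]] ['img', 'camera_matrix', 'extrinsics']
wrist [[359.3, 0.0, 323.1], [0.0, 359.3, 201.4], [0.0, 0.0, 1.0]] [[0.234, 0.972, -0.001, -0.624], [-0.934, 0.225, -0.277, 0.033], [-0.27, 0.066, 0.961, -0.39], [0.0, 0.0, 0.0, 1.0]] ['img', 'camera_matrix', 'extrinsics']
0.15 [0.14592937 0.60745353 0.22196316] [[-9.72338955e-01  2.33574194e-01 -2.27331150e-04]
 [ 2.33574304e-01  9.72338445e-01 -9.96586617e-04]
 [-1.17340986e-05 -1.02211871e-03 -9.99999478e-01]] 0.086838257279484
```

View pics/top0.png

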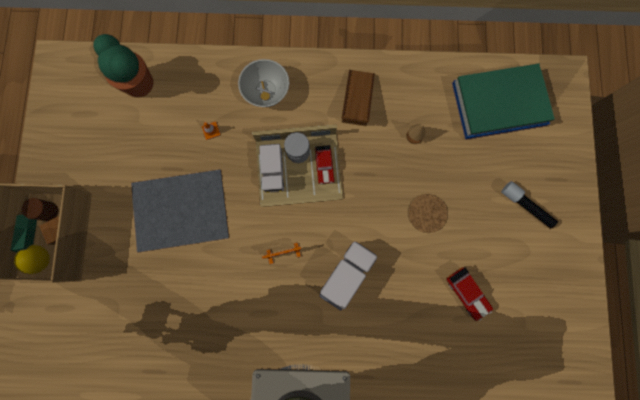

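View pics/scene0.png

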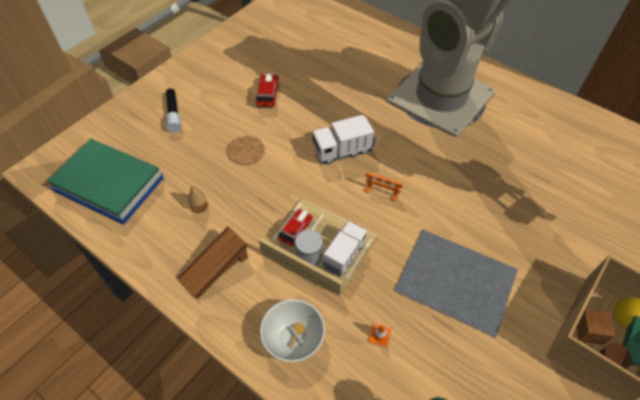

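Top view: deck with wall at the top (257–340, 125–205), truck left (270,167), tin (297,147), car right (325,165), mat left (180,210), coaster (428,213), barrier (283,254), cone (210,129), tree (416,133). The large truck (349,275) and the car at (470,293) are decoys. Next I'll measure coarsely and then move the wrist camera over the deck.

```bash
cat > h.py <<'E'
import numpy as np,cv2
from scipy.spatial.transform import Rotation as R
def cast(c,uv,z):
    K,E=c["camera_matrix"],c["extrinsics"]; uv=np.atleast_2d(np.float64(uv))
    d=np.c_[(uv[:,0]-K[0,2])/K[0,0],-(uv[:,1]-K[1,2])/K[1,1],-np.ones(len(uv))]@E[:3,:3]
    o=-E[:3,:3].T@E[:3,3]; z=np.broadcast_to(z,len(uv))
    return o+d*((z-o[2])/d[:,2])[:,None]
def proj(c,P):
    P=np.atleast_2d(P)@c["extrinsics"][:3,:3].T+c["extrinsics"][:3,3]
    K=c["camera_matrix"];return np.c_[K[0,2]-K[0,0]*P[:,0]/P[:,2],K[1,2]+K[1,1]*P[:,1]/P[:,2]]
def go(s,p,yaw):
    """tool shift + turn to reach TCP p with tool pointing down; yaw=world angle (deg) of tool x"""
    O=np.array(s["orientation"]);a=np.radians(yaw)
    T=np.array([[np.cos(a),np.sin(a),0],[np.sin(a),-np.cos(a),0],[0,0,-1]])
    sh=O.T@(np.array(p)-s["tcp_pos"]);rv=R.from_matrix(O.T@T).as_rotvec(degrees=True)
    print("shift",sh.round(4),"turn",rv.round(2))
def blobs(c,m,box=None,amin=30):
    if box: k=np.zeros_like(m);x0,y0,x1,y1=box;k[y0:y1,x0:x1]=m[y0:y1,x0:x1];m=k
    cs,_=cv2.findContours(m.astype(np.uint8),cv2.RETR_EXTERNAL,cv2.CHAIN_APPROX_NONE)
    return sorted([k for k in cs if cv2.contourArea(k)>amin],key=cv2.contourArea)[::-1]
def hsv(c): return cv2.cvtColor(c["img"],cv2.COLOR_RGB2HSV).astype(int)
E
python3 - <<'E'
import pickle
from h import *
from plant import bot
D=pickle.load(open("d0.pkl","rb"));c=D["top"]
for n,uv,z in(("deck",[[254,128],[336,133],[342,203],[260,206]],.006),("mat",[[132,183],[221,171],[228,238],[139,250]],.004),("coaster",[[428,213]],.005),("barrier",[[283,254]],.03),("cone",[[210,129]],.03),("tree",[[416,133]],.04),("car",[[325,165]],.033),("truck",[[270,167]],.062),("tin",[[297,147]],.07)):
    print(n,cast(c,uv,z)[:,:2].round(3).tolist())
s=bot.state();go(s,[.56,.1,.33],5);print(s["qpos"])
im=cv2.resize(c["img"][95:225,120:470],None,fx=2.28,fy=2.28,interpolation=cv2.INTER_CUBIC)
cv2.imwrite("pics/top0c.png",im[:,:,::-1])
E
```

```text
deck [[0.714, 0.144], [0.707, -0.071], [0.522, -0.09], [0.509, 0.118]]
mat [[0.559, 0.447], [0.597, 0.223], [0.426, 0.194], [0.39, 0.412]]
coaster [[0.502, -0.309]]
barrier [[0.389, 0.052]]
cone [[0.7, 0.251]]
tree [[0.701, -0.272]]
car [[0.613, -0.044]]
truck [[0.597, 0.089]]
tin [[0.647, 0.025]]
shift [-0.5211 -0.3968 -0.1076] turn [-1.0000e-02  8.0000e-02  1.6149e+02]
[-77.7849732   19.064139    -3.70775349  83.69114903   1.23610931
  77.34302147  -5.06960957]
```

View pics/top0c.png

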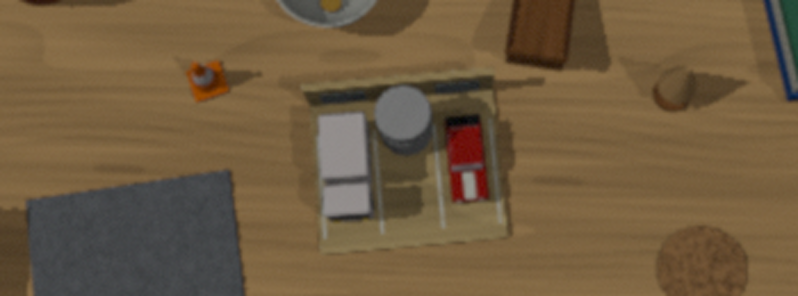

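```bash
L="-.177 -.159 -.016 0 0 0 .087"
python3 -m pendant '-.177 -.159 -.016 0 0 0 .087;-.177 -.159 -.016 0 0 0 .087;-.177 -.159 -.016 0 0 0 .087;-.177 -.159 -.016 0 0 0 .087;-.177 -.159 -.016 0 0 0 .087;-.177 -.159 -.016 0 0 0 .087;-.177 -.159 -.016 0 0 0 .087'
python3 -m pendant '-.177 -.159 -.016 0 0 0 .087;-.177 -.159 -.016 0 0 0 .087;-.177 -.159 -.016 0 0 0 .087;-.177 -.159 -.016 0 0 0 .087;-.177 -.159 -.016 0 0 0 .087;-.177 -.159 -.016 0 0 0 .087;-.177 -.159 -.016 0 0 0 .087'
python3 -m pendant '-.177 -.159 -.016 0 0 -17 .087;-.177 -.159 -.016 0 0 -17 .087;-.177 -.159 -.016 0 0 -17 .087;-.177 -.159 -.016 0 0 -17 .087;-.177 -.159 -.016 0 0 -17 .087;-.177 -.159 -.016 0 0 -17 .087;-.177 -.159 -.016 0 0 -17 .087;-.177 -.159 -.016 0 0 -17 .087'
python3 - <<'E'
from h import *
from plant import bot,vision
import pickle
s=bot.state();print(s["clock"],s["qpos"]);go(s,[.55,.02,.27],183.6)
c=vision.camera("wrist");pickle.dump(c,open("w1.pkl","wb"));cv2.imwrite("pics/w1.png",c["img"][:,:,::-1])
E
```

```text
clock: 0.73
tcp_pos: [0.2858, 0.4066, 0.2393]
orientation: [[-0.97, 0.242, 0.002], [0.242, 0.97, -0.0], [-0.002, 0.0, -1.0]]
force: [0.4, 0.5, 0.2]
finger_gap: 0.0872
gripper_force: 0.0
clock: 1.32
tcp_pos: [0.4194, 0.2099, 0.2551]
orientation: [[-0.97, 0.242, 0.002], [0.242, 0.97, -0.0], [-0.002, -0.0, -1.0]]
force: [-0.3, 0.7, -0.1]
finger_gap: 0.0868
gripper_force: 0.0
clock: 1.98
tcp_pos: [0.5515, 0.0174, 0.2702]
orientation: [[-0.998, -0.056, -0.0], [-0.056, 0.998, -0.001], [0.0, -0.001, -1.0]]
force: [-0.2, 0.7, 0.3]
finger_gap: 0.0867
gripper_force: 0.0
1.9833 [-35.45379389   8.64441491  32.56987876  92.30749314  -4.63223014
  80.44852709  90.81356799]
shift [0.0014 0.0027 0.0002] turn [-0.07 -0.03 -0.38]
```

View pics/w1.png

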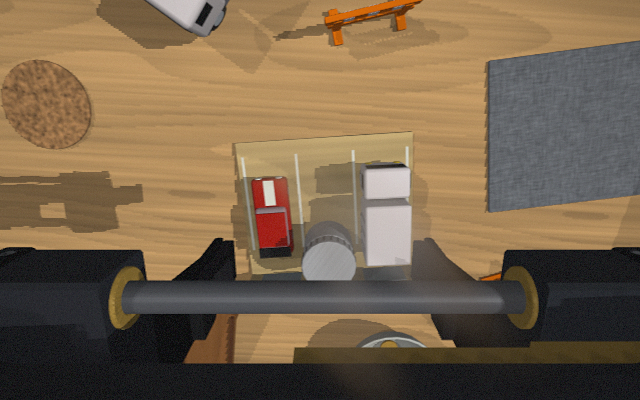

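```bash
python3 - <<'E'
from h import *
import pickle
c=pickle.load(open("w1.pkl","rb"))
im=cv2.resize(c["img"][128:278,228:422],None,fx=4,fy=4,interpolation=cv2.INTER_CUBIC)
im=cv2.convertScaleAbs(im,alpha=1.25)
cv2.imwrite("pics/w1c.png",im[:,:,::-1])
E
```

```text
(no output)
```

View pics/w1c.png

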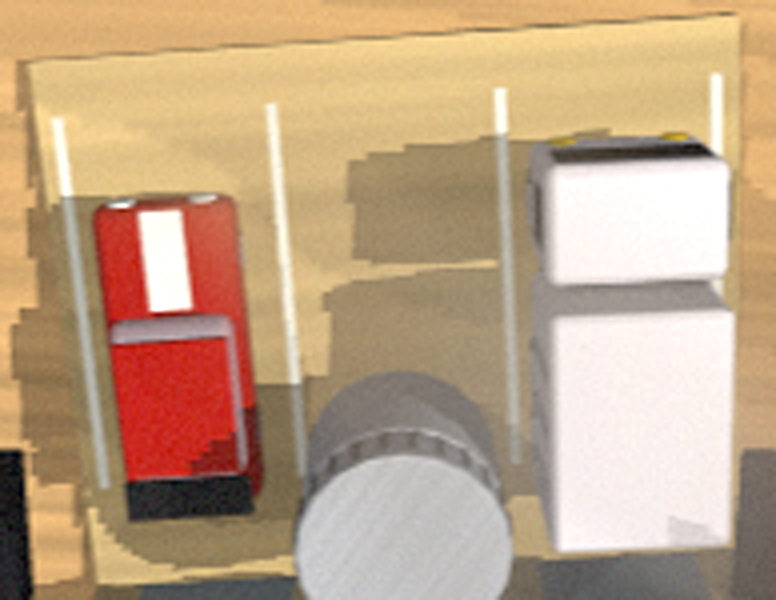

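```bash
python3 - <<'E'
from h import *
import pickle
c=pickle.load(open("w1.pkl","rb"))
def w(p,z): return cast(c,np.float64(p)/4+[228,128],z)[:,:2]
yaw=lambda v:round(float(np.degrees(np.arctan2(v[1],v[0]))),2)
F=w([[32,62],[738,14]],.006);d=F[0]-F[1];print("front",F.round(4).tolist(),np.linalg.norm(d),"yaw",yaw(F[1]-F[0])-90)
for a in([[57,120],[105,487]],[[270,105],[303,470]],[[500,88],[516,460]]):
    l=w(a,.006);print("line",yaw(l[1]-l[0]),l.round(4).tolist())
y=np.radians(yaw(F[1]-F[0])-90);ex=np.array([np.cos(y),np.sin(y)]);ey=np.array([-ex[1],ex[0]])
o=F.mean(0)+.087*ex;print("deck o",o)
def loc(n,p,z):
    q=w(p,z);print(n,q.round(4).tolist(),"deck",(1e3*np.c_[(q-o)@ex,(q-o)@ey]).round(1).tolist())
loc("box",[[552,315],[732,308],[732,547],[558,550]],.068)
loc("cab",[[548,160],[726,160],[550,278],[726,278]],.060)
loc("roof",[[115,343],[225,338]],.039)
loc("hood",[[97,207],[237,197],[107,320],[245,310]],.027)
loc("tail",[[128,520],[252,512]],.027)
loc("tin",[[404,557],[297,557],[511,557]],.076)
# mat and coaster
p=cast(c,[[486,61],[489,212]],.004);print("mat edge",p,yaw(p[0,:2]-p[1,:2]))
D=pickle.load(open("d0.pkl","rb"));t=D["top"];H=hsv(t)
m=(H[...,1]<70)&(H[...,2]<130)
for k in blobs(t,m,(120,160,240,260),500)[:1]:
    q=cast(t,k[:,0],.004)[:,:2].astype(np.float32);print("mat rect",cv2.minAreaRect(q))
for cc,box in((c,(0,55,100,155)),(t,(400,185,455,240))):
    h=hsv(cc);b=cv2.GaussianBlur(cc["img"],(5,5),0).astype(int)
    m=(b.sum(2)<np.median(b[box[1]:box[3],box[0]:box[2]].sum(2))-0)
    for k in blobs(cc,m,box,200)[:1]:
        q=cast(cc,cv2.convexHull(k)[:,0],.005)[:,:2].astype(np.float32);print("coaster",cv2.minEnclosingCircle(q))
E
```

```text
front [[0.5328, -0.0869], [0.5073, 0.1188]] 0.20733015149952633 yaw 7.049999999999997
line 7.06 [[0.5496, -0.0797], [0.6673, -0.0651]]
line 7.13 [[0.5416, -0.0165], [0.6578, -0.002]]
line 6.97 [[0.5327, 0.0512], [0.6506, 0.0657]]
deck o [0.60639656 0.02663641]
box [[0.5834, 0.0641], [0.5788, 0.1114], [0.6476, 0.1199], [0.6512, 0.0718]] deck [[-18.2, 40.0], [-17.0, 87.5], [52.3, 87.5], [50.0, 39.3]]
cab [[0.5435, 0.0604], [0.5409, 0.107], [0.5755, 0.0638], [0.5728, 0.1109]] deck [[-58.2, 41.3], [-55.1, 87.8], [-26.1, 40.7], [-23.0, 87.7]]
roof [[0.6074, -0.0563], [0.6041, -0.0248]] deck [[-9.2, -82.4], [-8.6, -50.8]]
hood [[0.5705, -0.0638], [0.5653, -0.0236], [0.6044, -0.0608], [0.5991, -0.0203]] deck [[-46.7, -85.3], [-46.9, -44.8], [-12.7, -86.5], [-13.0, -45.7]]
tail [[0.6684, -0.0542], [0.6636, -0.0163]] deck [[51.6, -87.8], [51.5, -49.6]]
tin [[0.6517, 0.0289], [0.6534, -0.0001], [0.6501, 0.058]] deck [[45.3, -3.3], [43.3, -32.3], [47.2, 25.7]]
mat edge [[0.42607667 0.19132022 0.004     ]
 [0.60063727 0.22696373 0.004     ]] -168.46
mat rect ((0.493591845035553, 0.32169899344444275), (0.17862600088119507, 0.23011678457260132), 10.505974769592285)
coaster ((0.5035204291343689, -0.3040139079093933), 0.05267135053873062)
coaster ((0.521682858467102, -0.30503785610198975), 0.07048510015010834)
```

```bash
python3 - <<'E'
from h import *
import pickle
from plant import bot
t=pickle.load(open("d0.pkl","rb"))["top"]
yaw=lambda v:round(float(np.degrees(np.arctan2(v[1],v[0]))),2)
g=t["img"].astype(int).sum(2)
# bay lines: brightest column in narrow windows, per row
for u0,u1,v0,v1 in((282,288,165,195),(310,317,165,195)):
    v=np.arange(v0,v1);w=g[v0:v1,u0:u1+1]-g[v0:v1,u0:u1+1].min(1)[:,None]
    u=(w**3*np.arange(u0,u1+1)).sum(1)/(w**3).sum(1)
    p=cast(t,np.c_[u,v],.006)[:,:2];f=cv2.fitLine(p.astype(np.float32),cv2.DIST_HUBER,0,.001,.001).ravel();print(yaw(f[:2]*np.sign(f[0])),p.mean(0))
H=hsv(t);b=(H[...,1]<60)&(H[...,2]>130)
for k in blobs(t,b,(255,138,292,200),100)[:2]:
    q=cast(t,k[:,0],.066)[:,:2].astype(np.float32);print("truck",cv2.minAreaRect(q))
r=((H[...,0]<10)|(H[...,0]>170))&(H[...,1]>150)&(H[...,2]>60)
for k in blobs(t,r,(310,140,340,190),100)[:1]:
    q=cast(t,k[:,0],.03)[:,:2].astype(np.float32);print("car",cv2.minAreaRect(q))
q=cast(t,[[120+403/2.28,95+113/2.28]],.076);print("tin",q)
p=cast(t,np.array([[322,251],[510,237]])/2.28+[120,95],.006);print(p,yaw((p[0]-p[1])[:2])-90)
s=bot.state()
for n,pt in (("truckhi",[.610,.090,.15]),):go(s,pt,187)
E
```

```text
6.74 [0.57893704 0.05572975]
7.19 [ 0.58087142 -0.01335009]
truck ((0.6172925233840942, 0.09109679609537125), (0.06710004061460495, 0.04618358984589577), 2.9789299964904785)
truck ((0.5589054822921753, 0.08464367687702179), (0.029348010197281837, 0.04338974505662918), 2.9343411922454834)
car ((0.631911039352417, -0.040298379957675934), (0.04449374973773956, 0.040398258715867996), 5.539365768432617)
tin [[0.65091372 0.02551779 0.076     ]]
[[ 0.51095647  0.11455564  0.006     ]
 [ 0.53247945 -0.09394581  0.006     ]] 5.890000000000001
shift [-0.0633  0.0669  0.12  ] turn [-0.01 -0.05 -3.6 ]
```

```bash
python3 - <<'E'
from h import *
from plant import bot
s=bot.state();go(s,[.601,.0894,.12],187)
E
```

```text
shift [-0.0543  0.0668  0.15  ] turn [-0.01 -0.05 -3.6 ]
```

```bash
python3 -m pendant '-.0543 .0668 .11 0 0 -3.6 .064;-.0543 .0668 .11 0 0 -3.6 .064;-.0543 .0668 .11 0 0 -3.6 .064;-.0543 .0668 .15 0 0 -3.6 .064;-.0543 .0668 .15 0 0 -3.6 .064;-.0543 .0668 .15 0 0 -3.6 .064;-.0543 .0668 .15 0 0 -3.6 .064;-.0543 .0668 .15 0 0 -3.6 .064'
python3 - <<'E'
from h import *
from plant import bot,vision
s=bot.state();print(s["qpos"]);go(s,[.601,.0894,.03],187)
cv2.imwrite("pics/w2.png",vision.camera("wrist")["img"][:,:,::-1])
E
```

```text
clock: 2.7
tcp_pos: [0.602, 0.0894, 0.1233]
orientation: [[-0.992, -0.123, 0.003], [-0.123, 0.992, 0.001], [-0.003, 0.001, -1.0]]
force: [0.2, -0.2, 0.3]
finger_gap: 0.0639
gripper_force: 0.0
[-35.70389086  22.45225481  28.85888533  94.88927206 -11.72615075
  65.47659488  93.21723557]
shift [0.0013 0.     0.0933] turn [0.04 0.19 0.04]
```

View pics/w2.png

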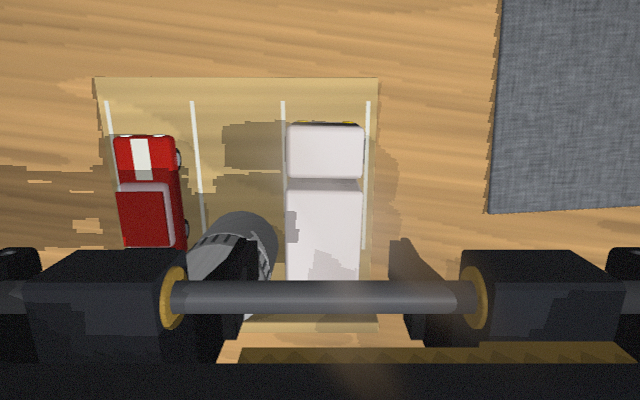

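The truck (285–362) is centred between the fingers and parallel to the image, and the tin's front is clear of the inner finger. Descending and gripping.

```bash
python3 -m pendant '.001 0 .031 0 0 0 .064;.001 0 .062 0 0 0 .064;.001 0 .078 0 0 0 .064;.001 0 .093 0 0 0 .064;.001 0 .093 0 0 0 .064;.001 0 .093 0 0 0 .064'
python3 -m pendant '0 0 0 0 0 0 .04;0 0 0 0 0 0 .04;0 0 0 0 0 0 .04;0 0 0 0 0 0 .04;0 0 0 0 0 0 .04;0 0 0 0 0 0 .04'
```

```text
clock: 3.25
tcp_pos: [0.6006, 0.0895, 0.029]
orientation: [[-0.992, -0.123, 0.001], [-0.123, 0.992, 0.001], [-0.001, 0.0, -1.0]]
force: [0.8, 0.1, 1.0]
finger_gap: 0.064
gripper_force: 0.0
clock: 3.75
tcp_pos: [0.6008, 0.0898, 0.0289]
orientation: [[-0.992, -0.123, 0.002], [-0.123, 0.992, 0.001], [-0.002, 0.001, -1.0]]
force: [-2.5, 0.1, 7.4]
finger_gap: 0.0497
gripper_force: 29.9
```

```bash
python3 -m pendant '0 0 -.01 0 0 0 .04;0 0 -.03 0 0 0 .04;0 0 -.06 0 0 0 .04;0 0 -.09 0 0 0 .04;0 0 -.12 0 0 0 .04;0 0 -.12 0 0 0 .04'
python3 - <<'E'
from h import *
from plant import bot
s=bot.state();go(s,[.484,.371,.148],187)
E
```

```text
clock: 4.25
tcp_pos: [0.6029, 0.0898, 0.1545]
orientation: [[-0.992, -0.123, 0.009], [-0.123, 0.992, 0.003], [-0.009, 0.002, -1.0]]
force: [1.0, -0.4, -1.4]
finger_gap: 0.05
gripper_force: 29.9
shift [0.0835 0.2936 0.0062] turn [0.09 0.5  0.06]
```

```bash
python3 -m pendant '.010 .036 0 0 0 0 .04;.021 .073 0 0 0 0 .04;.031 .11 0 0 0 0 .04;.042 .147 0 0 0 0 .04;.042 .147 0 0 0 0 .04'
python3 -m pendant '.010 .036 0 0 0 0 .04;.021 .073 0 0 0 0 .04;.031 .11 0 0 0 0 .04;.042 .147 0 0 0 0 .04;.042 .147 0 0 0 0 .04;.042 .147 0 0 0 0 .04'
python3 - <<'E'
from h import *
from plant import bot
s=bot.state();print(s["qpos"]);go(s,[.484,.371,.027],187)
E
```

```text
clock: 4.67
tcp_pos: [0.5359, 0.2397, 0.1474]
orientation: [[-0.991, -0.134, -0.002], [-0.134, 0.991, 0.004], [0.002, 0.004, -1.0]]
force: [-0.2, 1.5, -2.5]
finger_gap: 0.0497
gripper_force: 29.9
clock: 5.17
tcp_pos: [0.4786, 0.3735, 0.1473]
orientation: [[-0.992, -0.128, -0.001], [-0.128, 0.992, 0.0], [0.001, 0.0, -1.0]]
force: [0.3, -0.7, -1.6]
finger_gap: 0.0497
gripper_force: 29.9
[-59.5483421   20.24261432  21.52752729  93.1634538   -7.90126665
  68.12360005  61.10684805]
shift [-0.0052 -0.0032  0.1203] turn [ 0.01 -0.05  0.38]
```

```bash
python3 -m pendant '0 0 .03 0 0 0 .04;0 0 .06 0 0 0 .04;0 0 .09 0 0 0 .04;0 0 .105 0 0 0 .04;0 0 .113 0 0 0 .04;0 0 .113 0 0 0 .04'
python3 -m pendant '0 0 .003 0 0 0 .04;0 0 .005 0 0 0 .04;0 0 .006 0 0 0 .04;0 0 .007 0 0 0 .04;0 0 .007 0 0 0 .04'
```

```text
clock: 5.67
tcp_pos: [0.4804, 0.3691, 0.0331]
orientation: [[-0.993, -0.122, -0.002], [-0.122, 0.993, -0.002], [0.002, -0.002, -1.0]]
force: [-0.6, -0.0, -0.5]
finger_gap: 0.05
gripper_force: 29.9
clock: 6.08
tcp_pos: [0.4806, 0.3713, 0.028]
orientation: [[-0.992, -0.123, 0.0], [-0.123, 0.992, 0.001], [-0.001, 0.001, -1.0]]
force: [0.6, -0.2, -1.5]
finger_gap: 0.0495
gripper_force: 29.9
```

```bash
python3 -m pendant '0 0 .001 0 0 0 .04;0 0 .0015 0 0 0 .04;0 0 .0015 0 0 0 .04;0 0 .0015 0 0 0 .04'
```

```text
clock: 6.42
tcp_pos: [0.4806, 0.3714, 0.0269]
orientation: [[-0.992, -0.124, 0.0], [-0.124, 0.992, 0.001], [-0.0, 0.001, -1.0]]
force: [-2.8, -1.0, 5.1]
finger_gap: 0.0501
gripper_force: 29.9
```

```bash
python3 -m pendant '0 0 0 0 0 0 .064;0 0 0 0 0 0 .064;0 0 0 0 0 0 .064;0 0 -.02 0 0 0 .064;0 0 -.06 0 0 0 .064;0 0 -.10 0 0 0 .064;0 0 -.12 0 0 0 .064;0 0 -.12 0 0 0 .064'
python3 - <<'E'
from h import *
from plant import bot
s=bot.state();go(s,[.5927,-.0415,.12],187)
E
```

```text
clock: 7.08
tcp_pos: [0.4827, 0.3727, 0.1517]
orientation: [[-0.992, -0.123, 0.006], [-0.123, 0.992, 0.006], [-0.007, 0.005, -1.0]]
force: [-0.3, 0.2, -0.3]
finger_gap: 0.0643
gripper_force: 0.0
shift [-0.058  -0.4248  0.0299] turn [0.3  0.38 0.07]
```

```bash
python3 -m pendant '-.029 -.2124 .01 0 0 0 .056;-.029 -.2124 .01 0 0 0 .056;-.029 -.2124 .01 0 0 0 .056;-.029 -.2124 .01 0 0 0 .056;-.029 -.2124 .01 0 0 0 .056;-.029 -.2124 .01 0 0 0 .056'
python3 -m pendant '-.029 -.2124 .01 0 0 0 .056;-.029 -.2124 .01 0 0 0 .056;-.029 -.2124 .01 0 0 0 .056;-.029 -.2124 .01 0 0 0 .056;-.029 -.2124 .01 0 0 0 .056;-.029 -.2124 .01 0 0 0 .056;-.029 -.2124 .01 0 0 0 .056;-.029 -.2124 .01 0 0 0 .056'
python3 - <<'E'
from h import *
from plant import bot,vision
s=bot.state();go(s,[.5927,-.0415,.05],187)
cv2.imwrite("pics/w3.png",vision.camera("wrist")["img"][:,:,::-1])
E
```

```text
clock: 7.58
tcp_pos: [0.5369, 0.1551, 0.1357]
orientation: [[-0.993, -0.114, 0.0], [-0.114, 0.993, -0.003], [-0.0, -0.003, -1.0]]
force: [-0.5, -0.9, 0.0]
finger_gap: 0.0561
gripper_force: 0.0
clock: 8.25
tcp_pos: [0.5901, -0.0435, 0.1254]
orientation: [[-0.993, -0.122, -0.001], [-0.122, 0.993, 0.0], [0.001, 0.0, -1.0]]
force: [-0.2, 0.2, 1.2]
finger_gap: 0.0563
gripper_force: 0.0
shift [-0.0029  0.0017  0.0754] turn [ 0.01 -0.05  0.02]
```

View pics/w3.png

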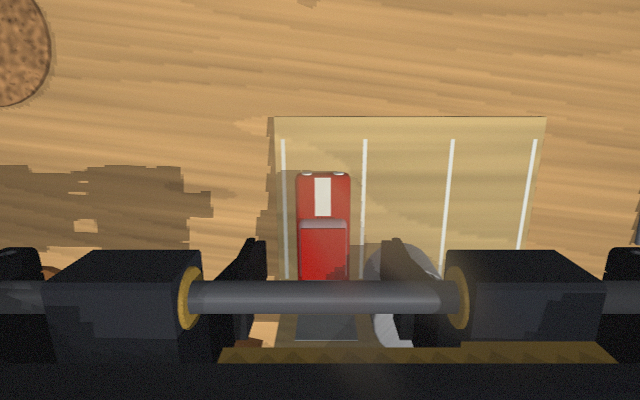

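Car is at columns 296–350, centred on the camera axis (323) and parallel, so the y position stays.

```bash
python3 -m pendant '-.0026 0 .03 0 0 0 .056;-.0026 0 .06 0 0 0 .056;-.0026 0 .085 0 0 0 .056;-.0026 0 .10 0 0 0 .056;-.0026 0 .108 0 0 0 .056;-.0026 0 .112 0 0 0 .056;-.0026 0 .115 0 0 0 .056;-.0026 0 .115 0 0 0 .056'
```

```text
clock: 8.97
tcp_pos: [0.5933, -0.0424, 0.0114]
orientation: [[-0.992, -0.124, 0.001], [-0.124, 0.992, 0.0], [-0.001, 0.0, -1.0]]
force: [-0.3, 0.7, -0.2]
finger_gap: 0.0562
gripper_force: 0.0
```

```bash
python3 -m pendant '0 0 .0015 0 0 0 .056;0 0 .0015 0 0 0 .056;0 0 .0015 0 0 0 .036;0 0 .0015 0 0 0 .036;0 0 .0015 0 0 0 .036;0 0 .0015 0 0 0 .036;0 0 .0015 0 0 0 .036;0 0 .0015 0 0 0 .036'
python3 -c "
from plant import bot
s=bot.state();print(s['tcp_pos'],s['orientation'][0])"
```

```text
clock: 9.63
tcp_pos: [0.5931, -0.043, 0.0098]
orientation: [[-0.992, -0.123, 0.0], [-0.123, 0.992, 0.0], [-0.0, 0.0, -1.0]]
force: [-0.7, 0.2, 4.4]
finger_gap: 0.0417
gripper_force: 30.0
[ 0.5930533  -0.04299128  0.00976071] [-9.92358110e-01 -1.23390937e-01  2.40043222e-04]
```

```bash
python3 -m pendant '0 0 -.01 0 0 0 .036;0 0 -.03 0 0 0 .036;0 0 -.06 0 0 0 .036;0 0 -.09 0 0 0 .036;0 0 -.12 0 0 0 .036;0 0 -.12 0 0 0 .036'
python3 -m pendant '.009 .040 0 0 0 0 .036;.018 .08 0 0 0 0 .036;.027 .12 0 0 0 0 .036;.036 .162 0 0 0 0 .036;.036 .162 0 0 0 0 .036'
python3 -m pendant '.009 .040 0 0 0 0 .036;.018 .08 0 0 0 0 .036;.027 .12 0 0 0 0 .036;.036 .162 0 0 0 0 .036;.036 .162 0 0 0 0 .036;.036 .162 0 0 0 0 .036'
python3 - <<'E'
from h import *
from plant import bot,vision
s=bot.state();go(s,[.481,.27,.008],187)
cv2.imwrite("pics/w4.png",vision.camera("wrist")["img"][:,:,::-1])
E
```

```text
clock: 10.13
tcp_pos: [0.5958, -0.0435, 0.1359]
orientation: [[-0.992, -0.123, 0.008], [-0.123, 0.992, 0.001], [-0.008, -0.0, -1.0]]
force: [0.2, -0.2, -0.6]
finger_gap: 0.0418
gripper_force: 30.0
clock: 10.55
tcp_pos: [0.5341, 0.1226, 0.1292]
orientation: [[-0.991, -0.134, -0.002], [-0.134, 0.991, 0.004], [0.002, 0.004, -1.0]]
force: [1.2, 1.1, -1.3]
finger_gap: 0.0419
gripper_force: 30.0
clock: 11.05
tcp_pos: [0.48, 0.2724, 0.1293]
orientation: [[-0.992, -0.129, -0.001], [-0.129, 0.992, 0.0], [0.001, 0.0, -1.0]]
force: [0.0, -1.2, -1.4]
finger_gap: 0.0415
gripper_force: 30.0
shift [-0.0008 -0.0026  0.1213] turn [ 0.02 -0.04  0.41]
```

View pics/w4.png

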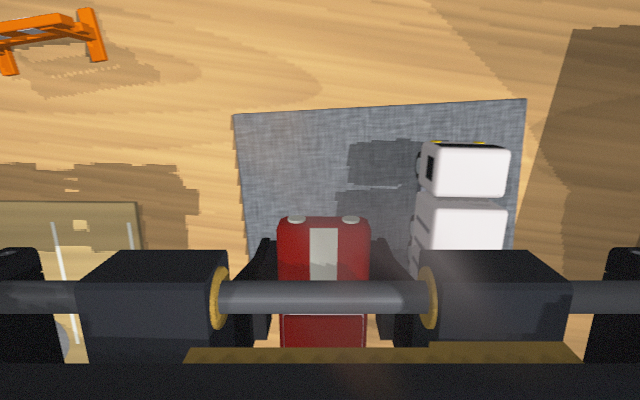

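The car is held straight over the mat's left half, and the truck stands upright on its right half (415–510). Lowering.

```bash
python3 -m pendant '0 0 .03 0 0 0 .036;0 0 .06 0 0 0 .036;0 0 .09 0 0 0 .036;0 0 .105 0 0 0 .036;0 0 .114 0 0 0 .036;0 0 .117 0 0 0 .036;0 0 .117 0 0 0 .036'
python3 -m pendant '0 0 .001 0 0 0 .036;0 0 .002 0 0 0 .036;0 0 .003 0 0 0 .036;0 0 .0035 0 0 0 .036;0 0 .0035 0 0 0 .036'
```

```text
clock: 11.68
tcp_pos: [0.482, 0.2688, 0.0126]
orientation: [[-0.993, -0.122, -0.0], [-0.122, 0.993, -0.0], [0.0, -0.0, -1.0]]
force: [-0.1, -0.1, -0.9]
finger_gap: 0.0418
gripper_force: 30.0
clock: 12.1
tcp_pos: [0.4816, 0.2699, 0.0093]
orientation: [[-0.992, -0.124, 0.0], [-0.124, 0.992, 0.0], [-0.0, 0.0, -1.0]]
force: [-0.6, 0.2, -0.8]
finger_gap: 0.0413
gripper_force: 30.0
```

```bash
python3 -m pendant '0 0 .001 0 0 0 .036;0 0 .0015 0 0 0 .036;0 0 .0015 0 0 0 .036;0 0 .0015 0 0 0 .036'
```

```text
clock: 12.43
tcp_pos: [0.4816, 0.2698, 0.0078]
orientation: [[-0.992, -0.123, 0.0], [-0.123, 0.992, 0.0], [-0.0, 0.0, -1.0]]
force: [-0.8, -0.4, 2.5]
finger_gap: 0.0414
gripper_force: 30.0
```

```bash
python3 -m pendant '0 0 0 0 0 0 .058;0 0 0 0 0 0 .058;0 0 0 0 0 0 .058;0 0 -.02 0 0 0 .058;0 0 -.06 0 0 0 .058;0 0 -.10 0 0 0 .058;0 0 -.14 0 0 0 .058;0 0 -.14 0 0 0 .058'
python3 - <<'E'
from h import *
from plant import bot
s=bot.state();go(s,[.651,.027,.148],187)
E
```

```text
clock: 13.1
tcp_pos: [0.485, 0.2714, 0.1554]
orientation: [[-0.992, -0.123, 0.009], [-0.123, 0.992, 0.007], [-0.009, 0.006, -1.0]]
force: [-0.2, 0.3, 0.7]
finger_gap: 0.0577
gripper_force: 0.0
shift [-0.1347 -0.263   0.0071] turn [0.34 0.54 0.05]
```

```bash
python3 -m pendant '-.138 -.262 0 0 0 0 .087;-.138 -.262 0 0 0 0 .087;-.138 -.262 0 0 0 0 .087;-.138 -.262 0 0 0 0 .087;-.138 -.262 0 0 0 0 .087;-.138 -.262 0 0 0 0 .087;-.138 -.262 0 0 0 0 .087;-.138 -.262 0 0 0 0 .087'
python3 -m pendant '0 0 0 0 0 0 .087;0 0 0 0 0 0 .087'
python3 - <<'E'
from h import *
from plant import bot,vision
s=bot.state();go(s,[.651,.027,.03],187);print(s["qpos"])
cv2.imwrite("pics/w5.png",vision.camera("wrist")["img"][:,:,::-1])
E
```

```text
clock: 13.77
tcp_pos: [0.6531, 0.0175, 0.1474]
orientation: [[-0.993, -0.115, 0.002], [-0.115, 0.993, -0.005], [-0.001, -0.005, -1.0]]
force: [-0.1, -1.1, -0.2]
finger_gap: 0.0865
gripper_force: 0.0
clock: 13.93
tcp_pos: [0.6507, 0.0265, 0.147]
orientation: [[-0.992, -0.123, -0.001], [-0.123, 0.992, 0.0], [0.001, 0.0, -1.0]]
force: [-0.2, 0.4, 0.4]
finger_gap: 0.0866
gripper_force: 0.0
shift [-0.0004  0.0004  0.117 ] turn [ 0.01 -0.03  0.04]
[-29.59468022  27.3259517   31.61059608  86.3515395  -14.79013895
  70.54620482 101.14639568]
```

View pics/w5.png

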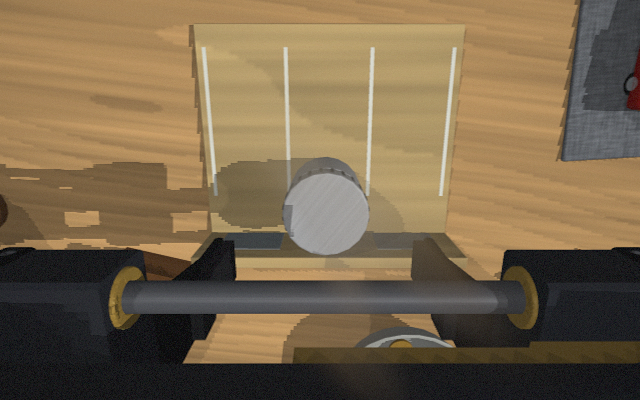

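```bash
python3 - <<'E'
from h import *
from plant import bot,vision
c=vision.camera("wrist");g=cv2.cvtColor(c["img"],cv2.COLOR_RGB2GRAY)
k=blobs(c,g>145,(275,165,380,260),1000)
for q in k[:2]: 
    h=cv2.convexHull(q)[:,0];print(cv2.minEnclosingCircle(h),cv2.minEnclosingCircle(cast(c,h,.076)[:,:2].astype(np.float32)))
print(cast(c,[[326,213]],.076))
s=bot.state();print(s["tcp_pos"])
E
```

```text
((323.724365234375, 213.30101013183594), 42.541709899902344) ((0.6508272290229797, 0.02810954488813877), 0.02924893982708454)
[[0.64917674 0.02946702 0.076     ]]
[0.65038598 0.02836186 0.1473049 ]
```

Tin's lid centre is at (.651, .028), directly below the tool. Descending and gripping.

```bash
python3 -m pendant '0 0 .03 0 0 0 .087;0 0 .06 0 0 0 .087;0 0 .08 0 0 0 .087;0 0 .10 0 0 0 .087;0 0 .112 0 0 0 .087;0 0 .117 0 0 0 .087;0 0 .117 0 0 0 .087;0 0 .117 0 0 0 .087'
python3 -m pendant '0 0 0 0 0 0 .05;0 0 0 0 0 0 .05;0 0 0 0 0 0 .05;0 0 0 0 0 0 .05;0 0 0 0 0 0 .05;0 0 0 0 0 0 .05;0 0 0 0 0 0 .05'
python3 -m pendant '0 0 -.01 0 0 0 .05;0 0 -.03 0 0 0 .05;0 0 -.06 0 0 0 .05;0 0 -.09 0 0 0 .05;0 0 -.12 0 0 0 .05;0 0 -.12 0 0 0 .05;0 0 -.12 0 0 0 .05'
python3 - <<'E'
from h import *
from plant import bot
s=bot.state();go(s,[.503,-.304,.15],170)
E
```

```text
clock: 14.7
tcp_pos: [0.6513, 0.0272, 0.0315]
orientation: [[-0.992, -0.124, 0.001], [-0.124, 0.992, 0.0], [-0.001, 0.0, -1.0]]
force: [0.1, 0.6, 0.2]
finger_gap: 0.0871
gripper_force: 0.0
clock: 15.28
tcp_pos: [0.6509, 0.0269, 0.0308]
orientation: [[-0.992, -0.123, 0.0], [-0.123, 0.992, 0.0], [-0.0, 0.0, -1.0]]
force: [-0.8, 1.1, 3.9]
finger_gap: 0.0593
gripper_force: 30.0
clock: 15.87
tcp_pos: [0.6516, 0.0265, 0.1526]
orientation: [[-0.992, -0.123, 0.003], [-0.123, 0.992, 0.001], [-0.003, 0.0, -1.0]]
force: [-0.5, -0.1, -3.4]
finger_gap: 0.0596
gripper_force: 30.0
shift [ 0.1882 -0.3097  0.0019] turn [ 0.04  0.18 17.08]
```

```bash
python3 -m pendant '.023 -.039 0 0 0 0 .05;.047 -.078 0 0 0 0 .05;.07 -.116 0 0 0 0 .05;.094 -.155 0 0 0 0 .05;.094 -.155 0 0 0 0 .05'
python3 -m pendant '.023 -.039 0 0 0 4 .05;.047 -.078 0 0 0 8 .05;.07 -.116 0 0 0 13 .05;.094 -.155 0 0 0 17 .05;.094 -.155 0 0 0 17 .05;.094 -.155 0 0 0 17 .05;.094 -.155 0 0 0 17 .05'
python3 - <<'E'
from h import *
from plant import bot,vision
s=bot.state();go(s,[.503,-.304,.15],170);print(s["qpos"])
for n in("wrist","top"):
    c=vision.camera(n);cv2.imwrite(f"pics/{n}6.png",c["img"][:,:,::-1])
E
```

```text
clock: 16.28
tcp_pos: [0.5724, -0.1457, 0.1495]
orientation: [[-0.993, -0.116, -0.003], [-0.116, 0.993, -0.002], [0.003, -0.002, -1.0]]
force: [-0.1, -0.9, -2.3]
finger_gap: 0.0595
gripper_force: 30.0
clock: 16.87
tcp_pos: [0.501, -0.3049, 0.1493]
orientation: [[-0.985, 0.175, -0.002], [0.175, 0.985, 0.001], [0.002, 0.0, -1.0]]
force: [0.5, 0.1, -2.7]
finger_gap: 0.0594
gripper_force: 30.0
shift [-0.0018  0.0012 -0.0007] turn [ 0.01 -0.13 -0.06]
[ -7.75133745  20.7449827   42.83929901  96.99712601 -14.98408447
  68.29628763 118.80078769]
```

View pics/wrist6.png

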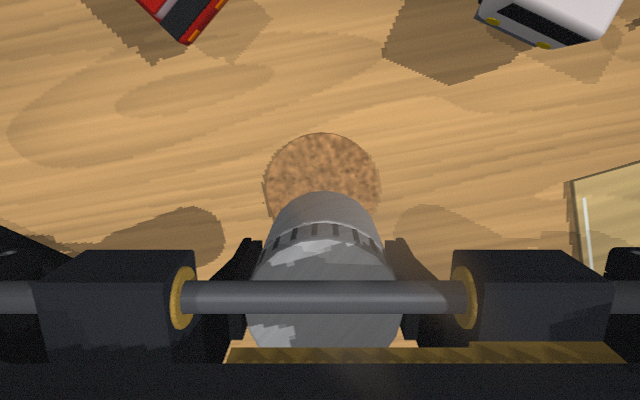

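```bash
python3 - <<'E'
from h import *
from plant import vision
from scipy.optimize import least_squares
import pickle
def fit(c,p):
    q=cast(c,p,.005)[:,:2];r=least_squares(lambda a:np.hypot(*(q-a).T)-.05,q.mean(0)+[.01,0]);print(r.x,r.fun.round(4))
c=vision.camera("wrist");fit(c,[[263,182],[381,182],[322,133],[281,147],[364,148],[271,210],[374,210]])
fit(pickle.load(open("w1.pkl","rb")),[[0,103],[91,110],[40,60],[52,149],[75,70],[15,70],[80,137]])
D=pickle.load(open("d0.pkl","rb"));t=D["top"]
fit(t,[[408,213],[449,213],[428,193],[428,233]])
h=hsv(t);print(h[213,428],h[213,460],h[180,428])
s=D["scene"];fit(s,[[225,151],[266,150],[246,138],[246,164]])
E
```

```text
[ 0.50294143 -0.30378567] [ 0.002   0.0017 -0.0015  0.0007  0.0005 -0.0005  0.    ]
[ 0.50093702 -0.30319381] [ 0.0034 -0.0002 -0.0017  0.0007  0.0046 -0.0032 -0.0022]
[ 0.50277567 -0.30979307] [0.0021 0.0021 0.0012 0.0012]
[ 16 143 102] [ 18 123 126] [ 18 127 116]
[ 0.50529608 -0.30457236] [ 0.0042  0.0045 -0.0045 -0.0044]
```

```bash
python3 -m pendant '-.002 .001 .03 0 0 0 .05;-.002 .001 .06 0 0 0 .05;-.002 .001 .085 0 0 0 .05;-.002 .001 .10 0 0 0 .05;-.002 .001 .11 0 0 0 .05;-.002 .001 .115 0 0 0 .05;-.002 .001 .115 0 0 0 .05;-.002 .001 .115 0 0 0 .05'
python3 -m pendant '0 0 .001 0 0 0 .05;0 0 .002 0 0 0 .05;0 0 .003 0 0 0 .05;0 0 .003 0 0 0 .05;0 0 .003 0 0 0 .05'
```

```text
clock: 17.68
tcp_pos: [0.5052, -0.3035, 0.0362]
orientation: [[-0.985, 0.172, 0.001], [0.172, 0.985, -0.0], [-0.001, -0.0, -1.0]]
force: [0.5, -0.1, -2.4]
finger_gap: 0.0598
gripper_force: 30.0
clock: 18.1
tcp_pos: [0.5047, -0.3035, 0.0327]
orientation: [[-0.985, 0.172, 0.0], [0.172, 0.985, 0.0], [-0.0, 0.0, -1.0]]
force: [-0.2, 1.0, -2.2]
finger_gap: 0.0595
gripper_force: 30.0
```

```bash
python3 -m pendant '.001 -.001 .001 0 0 0 .05;.001 -.001 .002 0 0 0 .05;.001 -.001 .003 0 0 0 .05;.001 -.001 .003 0 0 0 .05;.001 -.001 .003 0 0 0 .05;.001 -.001 .003 0 0 0 .05'
```

```text
clock: 18.6
tcp_pos: [0.5033, -0.3045, 0.0298]
orientation: [[-0.985, 0.172, -0.0], [0.172, 0.985, 0.0], [0.0, 0.0, -1.0]]
force: [-3.0, 1.0, 5.0]
finger_gap: 0.0597
gripper_force: 30.0
```

```bash
python3 -m pendant '0 0 0 0 0 0 .087;0 0 0 0 0 0 .087;0 0 0 0 0 0 .087;0 0 0 0 0 0 .087;0 0 -.03 0 0 0 .087;0 0 -.07 0 0 0 .087;0 0 -.11 0 0 0 .087;0 0 -.14 0 0 0 .087'
python3 -m pendant '0 0 0 0 0 0 .087;0 0 0 0 0 0 .087'
python3 - <<'E'
from h import *
from plant import bot,vision
s=bot.state();print(s["tcp_pos"]);go(s,[.4816,.2698,.14],187)
c=vision.camera("scene");i=c["img"]
cv2.imwrite("pics/s7.png",i[:,:,::-1])
E
```

```text
clock: 19.27
tcp_pos: [0.5038, -0.3049, 0.1726]
orientation: [[-0.985, 0.173, 0.002], [0.173, 0.985, -0.001], [-0.002, -0.001, -1.0]]
force: [0.5, -0.2, 1.1]
finger_gap: 0.0867
gripper_force: 0.0
clock: 19.43
tcp_pos: [0.5045, -0.3047, 0.1713]
orientation: [[-0.985, 0.172, 0.004], [0.172, 0.985, -0.001], [-0.004, -0.0, -1.0]]
force: [0.9, -0.0, -0.7]
finger_gap: 0.0867
gripper_force: 0.0
[ 0.50448432 -0.30471355  0.17127828]
shift [0.1214 0.562  0.0307] turn [ -0.04   0.21 -16.9 ]
```

View pics/s7.png

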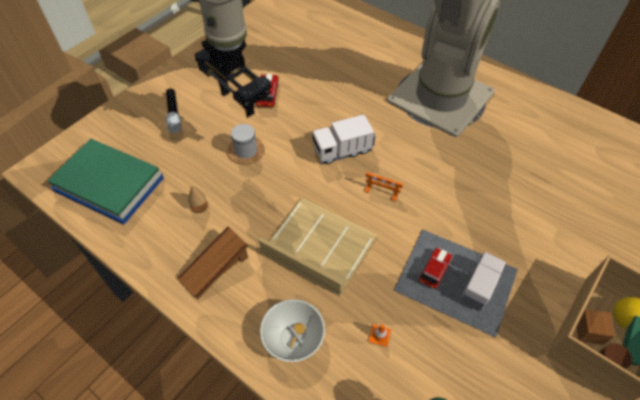

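The tin stands centred on the coaster (245,141), and the car and truck stand upright on the mat. Now going back for the car.

```bash
python3 -m pendant '.0605 .281 .01 0 0 0 .058;.0605 .281 .01 0 0 0 .058;.0605 .281 .01 0 0 0 .058;.0605 .281 .01 0 0 0 .058;.0605 .281 .01 0 0 0 .058;.0605 .281 .01 0 0 0 .058;.0605 .281 .01 0 0 0 .058;.0605 .281 .01 0 0 0 .058'
python3 -m pendant '.0605 .281 .015 0 0 -17 .058;.0605 .281 .015 0 0 -17 .058;.0605 .281 .015 0 0 -17 .058;.0605 .281 .015 0 0 -17 .058;.0605 .281 .015 0 0 -17 .058;.0605 .281 .015 0 0 -17 .058;.0605 .281 .015 0 0 -17 .058;.0605 .281 .015 0 0 -17 .058'
python3 -m pendant '0 0 0 0 0 0 .058;0 0 0 0 0 0 .058;0 0 0 0 0 0 .058'
python3 - <<'E'
from h import *
from plant import bot
s=bot.state();go(s,[.4816,.2698,.0078],187.07)
E
```

```text
clock: 20.15
tcp_pos: [0.4909, -0.0087, 0.1577]
orientation: [[-0.987, 0.162, -0.003], [0.162, 0.987, 0.002], [0.003, 0.001, -1.0]]
force: [-0.4, 0.8, 0.2]
finger_gap: 0.0584
gripper_force: 0.0
clock: 20.82
tcp_pos: [0.4775, 0.2785, 0.1421]
orientation: [[-0.991, -0.133, -0.003], [-0.133, 0.991, 0.001], [0.003, 0.001, -1.0]]
force: [-0.1, 0.4, -0.0]
finger_gap: 0.0578
gripper_force: 0.0
clock: 21.07
tcp_pos: [0.4811, 0.2684, 0.1438]
orientation: [[-0.993, -0.121, -0.001], [-0.121, 0.993, -0.001], [0.001, -0.001, -1.0]]
force: [0.4, -0.8, 0.9]
finger_gap: 0.0579
gripper_force: 0.0
shift [-0.0008  0.0014  0.136 ] turn [-0.06 -0.06 -0.1 ]
```

```bash
python3 -m pendant '0 .001 .03 0 0 0 .058;0 .001 .06 0 0 0 .058;0 .001 .09 0 0 0 .058;0 .001 .11 0 0 0 .058;0 .001 .125 0 0 0 .058;0 .001 .132 0 0 0 .058;0 .001 .134 0 0 0 .058;0 .001 .134 0 0 0 .058'
python3 -m pendant '0 0 0 0 0 0 .058;0 0 0 0 0 0 .058'
python3 - <<'E'
from h import *
from plant import bot
s=bot.state();go(s,[.4816,.2698,.0078],187.07)
E
```

```text
clock: 21.73
tcp_pos: [0.4812, 0.2705, 0.0108]
orientation: [[-0.992, -0.122, 0.0], [-0.122, 0.992, -0.0], [-0.0, -0.0, -1.0]]
force: [-0.6, 0.9, 0.9]
finger_gap: 0.0581
gripper_force: 0.0
clock: 21.9
tcp_pos: [0.4816, 0.2714, 0.0117]
orientation: [[-0.992, -0.123, 0.001], [-0.123, 0.992, 0.001], [-0.002, 0.001, -1.0]]
force: [0.3, 1.0, 0.6]
finger_gap: 0.0575
gripper_force: 0.0
shift [ 0.0002 -0.0016  0.0039] turn [0.06 0.09 0.  ]
```

```bash
python3 -m pendant '0 -.0013 .0025 0 0 0 .058;0 -.0013 .0025 0 0 0 .058;0 -.0013 .0025 0 0 0 .036;0 -.0013 .0025 0 0 0 .036;0 -.0013 .0025 0 0 0 .036;0 -.0013 .0025 0 0 0 .036;0 -.0013 .0025 0 0 0 .036;0 -.0013 .0025 0 0 0 .036'
python3 -m pendant '0 0 -.01 0 0 0 .036;0 0 -.03 0 0 0 .036;0 0 -.06 0 0 0 .036;0 0 -.09 0 0 0 .036;0 0 -.11 0 0 0 .036;0 0 -.11 0 0 0 .036;0 0 -.11 0 0 0 .036;0 0 -.11 0 0 0 .036'
python3 - <<'E'
from h import *
from plant import bot
s=bot.state();go(s,[.5931,-.043,.12],187.07)
E
```

```text
clock: 22.57
tcp_pos: [0.481, 0.2699, 0.0081]
orientation: [[-0.992, -0.124, 0.0], [-0.124, 0.992, 0.0], [-0.0, 0.0, -1.0]]
force: [-1.7, 0.1, 0.8]
finger_gap: 0.0415
gripper_force: 30.0
clock: 23.23
tcp_pos: [0.4805, 0.2696, 0.1175]
orientation: [[-0.992, -0.124, -0.001], [-0.124, 0.992, -0.0], [0.001, -0.0, -1.0]]
force: [-0.3, 0.6, -1.9]
finger_gap: 0.0415
gripper_force: 30.0
shift [-0.0731 -0.3241 -0.0025] turn [-0.02 -0.05  0.03]
```

```bash
python3 -m pendant '-.009 -.040 0 0 0 0 .036;-.018 -.08 0 0 0 0 .036;-.027 -.12 0 0 0 0 .036;-.0365 -.162 0 0 0 0 .036;-.0365 -.162 0 0 0 0 .036'
python3 -m pendant '-.009 -.040 0 0 0 0 .036;-.018 -.08 0 0 0 0 .036;-.027 -.12 0 0 0 0 .036;-.0365 -.162 0 0 0 0 .036;-.0365 -.162 0 0 0 0 .036;-.0365 -.162 0 0 0 0 .036;-.0365 -.162 0 0 0 0 .036;-.0365 -.162 0 0 0 0 .036'
python3 -m pendant '0 0 0 0 0 0 .036;0 0 0 0 0 0 .036;0 0 0 0 0 0 .036'
python3 - <<'E'
from h import *
from plant import bot
s=bot.state();go(s,[.5926,-.043,.0098],187.07)
E
```

```text
clock: 23.65
tcp_pos: [0.5387, 0.1038, 0.1171]
orientation: [[-0.994, -0.113, -0.0], [-0.113, 0.994, -0.004], [0.001, -0.004, -1.0]]
force: [-0.6, -1.1, -0.3]
finger_gap: 0.0418
gripper_force: 30.0
clock: 24.32
tcp_pos: [0.5928, -0.0411, 0.1171]
orientation: [[-0.992, -0.125, -0.002], [-0.125, 0.992, 0.001], [0.002, 0.001, -1.0]]
force: [0.2, 0.6, -1.2]
finger_gap: 0.0415
gripper_force: 30.0
clock: 24.57
tcp_pos: [0.5934, -0.0417, 0.118]
orientation: [[-0.992, -0.125, -0.0], [-0.125, 0.992, 0.0], [-0.0, 0.0, -1.0]]
force: [0.5, 0.0, -1.5]
finger_gap: 0.0418
gripper_force: 30.0
shift [ 0.001  -0.0012  0.1082] turn [0.02 0.   0.1 ]
```

```bash
python3 -m pendant '.001 -.001 .03 0 0 0 .036;.001 -.001 .06 0 0 0 .036;.001 -.001 .085 0 0 0 .036;.001 -.001 .097 0 0 0 .036;.001 -.001 .103 0 0 0 .036;.001 -.001 .104 0 0 0 .036;.001 -.001 .104 0 0 0 .036;.001 -.001 .104 0 0 0 .036'
python3 -m pendant '0 0 .001 0 0 0 .036;0 0 .002 0 0 0 .036;0 0 .002 0 0 0 .036;0 0 .002 0 0 0 .036;0 0 .002 0 0 0 .036'
python3 - <<'E'
from h import *
from plant import bot
s=bot.state();go(s,[.5926,-.043,.0098],187.07)
E
```

```text
clock: 25.23
tcp_pos: [0.5937, -0.0438, 0.0155]
orientation: [[-0.992, -0.123, 0.002], [-0.123, 0.992, 0.0], [-0.002, -0.0, -1.0]]
force: [-0.7, 1.3, -1.6]
finger_gap: 0.0419
gripper_force: 30.0
clock: 25.65
tcp_pos: [0.5927, -0.0438, 0.0122]
orientation: [[-0.992, -0.123, 0.0], [-0.123, 0.992, 0.0], [-0.0, 0.0, -1.0]]
force: [0.1, 0.1, -1.1]
finger_gap: 0.0419
gripper_force: 30.0
shift [-0.      0.0008  0.0024] turn [0.01 0.01 0.02]
```

```bash
python3 -m pendant '0 .0007 .001 0 0 0 .036;0 .0007 .002 0 0 0 .036;0 .0007 .0022 0 0 0 .036;0 .0007 .0022 0 0 0 .036;0 .0007 .0022 0 0 0 .036'
```

```text
clock: 26.07
tcp_pos: [0.5926, -0.0429, 0.0101]
orientation: [[-0.992, -0.124, 0.0], [-0.124, 0.992, 0.0], [-0.0, 0.0, -1.0]]
force: [-1.9, 0.2, 4.9]
finger_gap: 0.0417
gripper_force: 30.0
```

```bash
python3 -m pendant '0 0 0 0 0 0 .056;0 0 0 0 0 0 .056;0 0 0 0 0 0 .056;0 0 -.02 0 0 0 .056;0 0 -.06 0 0 0 .056;0 0 -.10 0 0 0 .064;0 0 -.13 0 0 0 .064;0 0 -.13 0 0 0 .064'
python3 -m pendant '.03 .211 0 0 0 0 .064;.03 .211 0 0 0 0 .064;.03 .211 0 0 0 0 .064;.03 .211 0 0 0 0 .064;.03 .211 0 0 0 0 .064;.03 .211 0 0 0 0 .064'
python3 -m pendant '.03 .211 0 0 0 0 .064;.03 .211 0 0 0 0 .064;.03 .211 0 0 0 0 .064;.03 .211 0 0 0 0 .064;.03 .211 0 0 0 0 .064;.03 .211 0 0 0 0 .064;.03 .211 0 0 0 0 .064;.03 .211 0 0 0 0 .064'
python3 - <<'E'
from h import *
from plant import bot
s=bot.state();go(s,[.4806,.3714,.0269],187.07)
E
```

```text
clock: 26.73
tcp_pos: [0.5958, -0.0437, 0.1465]
orientation: [[-0.992, -0.123, 0.01], [-0.123, 0.992, 0.001], [-0.01, -0.0, -1.0]]
force: [0.5, -0.5, 0.8]
finger_gap: 0.0632
gripper_force: 0.0
clock: 27.23
tcp_pos: [0.5339, 0.1716, 0.1395]
orientation: [[-0.991, -0.133, -0.001], [-0.133, 0.991, 0.003], [0.001, 0.004, -1.0]]
force: [-0.3, 1.6, -0.2]
finger_gap: 0.0639
gripper_force: 0.0
clock: 27.9
tcp_pos: [0.481, 0.3679, 0.1394]
orientation: [[-0.992, -0.124, -0.0], [-0.124, 0.992, -0.001], [0.0, -0.001, -1.0]]
force: [0.9, -0.5, 0.4]
finger_gap: 0.064
gripper_force: 0.0
shift [-0.      0.0036  0.1125] turn [-0.05 -0.01  0.05]
```

```bash
python3 -m pendant '0 .003 .03 0 0 0 .064;0 .003 .06 0 0 0 .064;0 .003 .085 0 0 0 .064;0 .003 .10 0 0 0 .064;0 .003 .11 0 0 0 .064;0 .003 .112 0 0 0 .064;0 .003 .112 0 0 0 .064;0 .003 .112 0 0 0 .064'
python3 -m pendant '0 0 0 0 0 0 .064;0 0 0 0 0 0 .04;0 0 0 0 0 0 .04;0 0 0 0 0 0 .04;0 0 0 0 0 0 .04;0 0 0 0 0 0 .04;0 0 0 0 0 0 .04'
python3 -m pendant '0 0 -.01 0 0 0 .04;0 0 -.03 0 0 0 .04;0 0 -.06 0 0 0 .04;0 0 -.09 0 0 0 .04;0 0 -.11 0 0 0 .04;0 0 -.11 0 0 0 .04;0 0 -.11 0 0 0 .04;0 0 -.11 0 0 0 .04'
python3 - <<'E'
from h import *
from plant import bot
s=bot.state();go(s,[.6008,.0897,.14],187.07)
E
```

```text
clock: 28.57
tcp_pos: [0.4815, 0.3712, 0.0291]
orientation: [[-0.992, -0.122, 0.001], [-0.122, 0.992, 0.001], [-0.001, 0.001, -1.0]]
force: [-0.5, -0.2, 0.4]
finger_gap: 0.064
gripper_force: 0.0
clock: 29.15
tcp_pos: [0.4806, 0.3715, 0.0283]
orientation: [[-0.992, -0.124, 0.0], [-0.124, 0.992, 0.001], [-0.0, 0.0, -1.0]]
force: [-1.1, -0.5, 4.6]
finger_gap: 0.05
gripper_force: 29.9
clock: 29.82
tcp_pos: [0.4799, 0.3709, 0.137]
orientation: [[-0.992, -0.124, -0.001], [-0.124, 0.992, -0.001], [0.001, -0.001, -1.0]]
force: [-0.3, -0.3, -1.7]
finger_gap: 0.05
gripper_force: 29.9
shift [-0.0852 -0.294  -0.0029] turn [-0.04 -0.07  0.03]
```

```bash
python3 -m pendant '-.010 -.036 0 0 0 0 .04;-.021 -.073 0 0 0 0 .04;-.032 -.11 0 0 0 0 .04;-.0425 -.147 0 0 0 0 .04;-.0425 -.147 0 0 0 0 .04'
python3 -m pendant '-.010 -.036 0 0 0 0 .04;-.021 -.073 0 0 0 0 .04;-.032 -.11 0 0 0 0 .04;-.0425 -.147 0 0 0 0 .04;-.0425 -.147 0 0 0 0 .04;-.0425 -.147 0 0 0 0 .04;-.0425 -.147 0 0 0 0 .04;-.0425 -.147 0 0 0 0 .04'
python3 -m pendant '0 0 0 0 0 0 .04;0 0 0 0 0 0 .04;0 0 0 0 0 0 .04'
python3 - <<'E'
from h import *
from plant import bot
s=bot.state();go(s,[.6008,.0897,.0303],187.07)
E
```

```text
clock: 30.23
tcp_pos: [0.5435, 0.2206, 0.1367]
orientation: [[-0.994, -0.113, -0.0], [-0.113, 0.994, -0.005], [0.001, -0.005, -1.0]]
force: [0.8, -1.1, -2.4]
finger_gap: 0.0499
gripper_force: 29.9
clock: 30.9
tcp_pos: [0.6003, 0.0917, 0.1369]
orientation: [[-0.992, -0.126, -0.002], [-0.126, 0.992, 0.0], [0.002, 0.001, -1.0]]
force: [0.4, -1.0, -1.6]
finger_gap: 0.0499
gripper_force: 29.9
clock: 31.15
tcp_pos: [0.6009, 0.0909, 0.1378]
orientation: [[-0.992, -0.125, -0.0], [-0.125, 0.992, 0.0], [0.0, 0.0, -1.0]]
force: [-0.1, 0.3, -1.3]
finger_gap: 0.0499
gripper_force: 29.9
shift [ 0.0003 -0.0012  0.1075] turn [ 0.02 -0.    0.1 ]
```

```bash
python3 -m pendant '0 -.0007 .03 0 0 0 .04;0 -.0007 .06 0 0 0 .04;0 -.0007 .085 0 0 0 .04;0 -.0007 .097 0 0 0 .04;0 -.0007 .102 0 0 0 .04;0 -.0007 .103 0 0 0 .04;0 -.0007 .103 0 0 0 .04;0 -.0007 .103 0 0 0 .04'
python3 -m pendant '0 0 .001 0 0 0 .04;0 0 .002 0 0 0 .04;0 0 .002 0 0 0 .04;0 0 .002 0 0 0 .04;0 0 .002 0 0 0 .04'
python3 - <<'E'
from h import *
from plant import bot
s=bot.state();go(s,[.6008,.0897,.0303],187.07)
E
```

```text
clock: 31.82
tcp_pos: [0.6023, 0.0895, 0.0364]
orientation: [[-0.992, -0.123, 0.002], [-0.123, 0.992, 0.001], [-0.002, 0.0, -1.0]]
force: [0.1, -0.4, -0.7]
finger_gap: 0.05
gripper_force: 29.9
clock: 32.23
tcp_pos: [0.6013, 0.0894, 0.033]
orientation: [[-0.992, -0.123, 0.0], [-0.123, 0.992, 0.0], [-0.0, 0.0, -1.0]]
force: [-0.9, 0.5, -0.3]
finger_gap: 0.0501
gripper_force: 29.9
shift [0.0004 0.0004 0.0027] turn [0.01 0.01 0.02]
```

```bash
python3 -m pendant '.0004 .0004 .001 0 0 0 .04;.0004 .0004 .002 0 0 0 .04;.0004 .0004 .0028 0 0 0 .04;.0004 .0004 .0028 0 0 0 .04;.0004 .0004 .0028 0 0 0 .04;.0004 .0004 .0028 0 0 0 .04'
```

```text
clock: 32.73
tcp_pos: [0.6008, 0.0897, 0.0303]
orientation: [[-0.992, -0.123, -0.0], [-0.123, 0.992, 0.0], [0.0, 0.0, -1.0]]
force: [-3.8, -0.2, 5.2]
finger_gap: 0.0499
gripper_force: 29.9
```

Contact. Release, lift, then move back to the first viewing pose for a check.

```bash
python3 -m pendant '0 0 0 0 0 0 .064;0 0 0 0 0 0 .064;0 0 0 0 0 0 .064;0 0 -.02 0 0 0 .064;0 0 -.06 0 0 0 .064;0 0 -.10 0 0 0 .064;0 0 -.13 0 0 0 .064;0 0 -.16 0 0 0 .064'
python3 -m pendant '.058 -.065 -.08 0 0 3.4 .064;.058 -.065 -.08 0 0 3.4 .064;.058 -.065 -.08 0 0 3.4 .064;.058 -.065 -.08 0 0 3.4 .064;.058 -.065 -.08 0 0 3.4 .064;.058 -.065 -.08 0 0 3.4 .064;.058 -.065 -.08 0 0 3.4 .064;.058 -.065 -.08 0 0 3.4 .064'
python3 -m pendant '0 0 0 0 0 0 .064;0 0 0 0 0 0 .064;0 0 0 0 0 0 .064;0 0 0 0 0 0 .064'
python3 - <<'E'
from h import *
from plant import bot,vision
import pickle
c=vision.camera("wrist");w=pickle.load(open("w1.pkl","rb"))
a=np.vstack([np.hstack([cv2.resize(x[128:278,228:422],None,fx=2,fy=2) for x in (w["img"],c["img"])]),cv2.resize(c["img"],(776,485))[:290]])
cv2.imwrite("pics/f.png",a[:,:,::-1])
# same world patches of old vs new image: red and white blobs rectified onto fixed heights
for n,z,f,box in (("car",.03,lambda H:((H[...,0]<10)|(H[...,0]>170))&(H[...,1]>150)&(H[...,2]>60),(235,150,310,275)),("truck",.067,lambda H:(H[...,1]<45)&(H[...,2]>120),(352,150,425,275))):
    for q in (w,c):
        P=np.vstack([k[:,0] for k in blobs(q,f(hsv(q)),box,150)]);r=cv2.minAreaRect(cast(q,P,z)[:,:2].astype(np.float32)*1000);print(n,np.round(r[0],1),np.round(r[1],1),round(r[2],1))
E
```

```text
clock: 33.4
tcp_pos: [0.601, 0.0895, 0.1921]
orientation: [[-0.992, -0.123, 0.001], [-0.123, 0.992, 0.0], [-0.001, 0.0, -1.0]]
force: [1.1, 0.3, -0.5]
finger_gap: 0.0639
gripper_force: 0.0
clock: 34.07
tcp_pos: [0.5511, 0.0189, 0.2688]
orientation: [[-0.998, -0.066, -0.002], [-0.066, 0.998, -0.001], [0.002, -0.0, -1.0]]
force: [0.2, 0.4, -0.4]
finger_gap: 0.0638
gripper_force: 0.0
clock: 34.4
tcp_pos: [0.5513, 0.0181, 0.2698]
orientation: [[-0.998, -0.065, -0.0], [-0.065, 0.998, -0.0], [0.0, -0.0, -1.0]]
force: [-0.1, -0.4, -0.3]
finger_gap: 0.0641
gripper_force: 0.0
car [611.5 -39.4] [90.8 41.4] 7.1
car [612.7 -39. ] [92.9 41.2] 6.6
truck [587.7  86. ] [126.9  53.1] 8.5
truck [586.6  84.5] [127.1  54.1] 7.5
```

View pics/f.png

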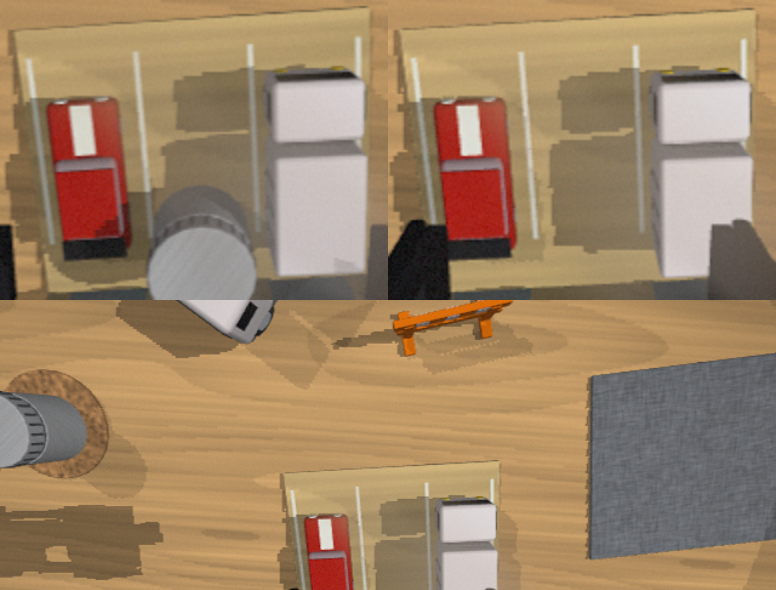

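Before and after match to about 1 mm and 1°: car and truck are back in their bays, the tin is upright on the coaster, and the barrier is undisturbed. The robot is clear, so I'm handing in.

```bash
python3 -c "
from plant import bot
print(bot.job_done())"
```

```text
the job is handed in; nothing more can be done
None
```

The job is handed in at about 34 s on the robot clock: the tin stands upright on the coaster, and the car and truck are back in their bays within about 1–2 mm and 1° of where they started.

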